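# Zero the angle readout and swing the drilling arm to the third stop

## Robot

A 6-joint arm with a two-finger parallel gripper is mounted at the origin on the work surface. World frame = base frame: x ahead of the robot, y to its left, z up, the work surface at z = 0. Lengths are in m, angles in rad, forces in N, time in s.
With the tool pointing down it reaches from about 0.325 to 0.9 m from the base axis. Payload 6.1 kg.
Tool frame: the origin (TCP) lies midway between the tips of the shut fingers; the grasp point (between the pads) lies 19 mm behind it; z points along the fingers, y is the line along which they close (so a half turn about z gives the same grasp; the last joint's range is limited). The gripper opens to 85 mm and grips with 20 to 120 N. Pads are 22 mm wide; open, the fingers measure 114 mm over their backs; the gripper's body (76 mm by 85 mm) begins 54 mm behind the grasp point. The pads swing forward as they close: fully open they stand 13 mm farther back than shut.
Start: joints at [-1.279, 0.22, 1.526, -0, 1.395, -0.126], TCP at [0.254, -0.571, 0.231] pointing down, gripper open.
Joint ranges: [-2.98, 2.98], [-0.91, 2.08], [0.09, 2.57], [-1.24, 4.39], [0.2, 2.65], [-2.68, 2.68]. Speed limits (rad/s): [2.57, 2.57, 3.01, 3.14, 3.14, 3.14].

## Interface

Orientations are given as [roll, pitch, yaw] about the fixed x, y, z axes, in that order (R = Rz(yaw) Ry(pitch) Rx(roll)).
In Python, from plant import movep, move_l, set_joints, gripper_to, hold, inverse_kinematics, observe, get_image, get_calibration, Unreachable, job_done gives the robot as it stands. Calls block until the motion is done:
- movep(position, orientation): joint-space move of the TCP to a pose.
- move_l(position, feed=0.15, rotation=None, max_force=None): straight line of the TCP; rotation=None keeps the orientation; feed is the mean speed in m/s. With max_force (N) it stops when the force on the tool has changed by that much, and returns True; else False.
- set_joints(angles): joint-space move.
- gripper_to(opening, f_grip=None): finger opening in m; f_grip is the grip in N (None keeps the last); returns when the fingers have stopped.
- hold(seconds).
- inverse_kinematics(position, orientation): joint angles nearest the present ones, or None.
- observe(): the state.
- get_image(name): name is "side" or "top" or "wrist"; returns (picture, depth): 480x640x3 uint8, red, green, blue; 480x640 float32, m along the optical axis (not along the pixel's ray), 0 where there is no reading.
- get_calibration(name): a dict with "intrinsics" (3x3 intrinsics, pixels), "world_from_camera" (4x4, takes a point from camera to world coordinates). Camera axes: x right, y down, z forward; pixel columns grow to the right and rows downward; lengths in m; the calibration is good to about 2 mm. A picture is of the moment at which its call begins: read the wrist's pose just before it. get_calibration takes no time and is no camera call; for the wrist camera it gives the pose at the moment of the call.
A pose or a line that the arm cannot do raises Unreachable and nothing moves.
- job_done(): hands the job in; it is judged then, once.
The state is a dict: "time_s": time; "q": joint angles; "joint_velocities": joint speeds; "joint_torque": joint torques, N m; "eef_pos": TCP position; "tcp_rot": TCP orientation; "ft_force": force on the tool from outside, world axes, zero at the start; "torque": the same for the moment, N m; "opening": finger opening in m; "grasp_force": force on a finger pad.
Only numpy, scipy, OpenCV 4.12 (cv2) and the standard library are available. Lean on these libraries where they do the work, as an engineer would, in place of code of your own. Each camera call takes 0.05 s, during which the arm holds its last target. There are 200 camera calls.

## Task

Set up the jig to drill the third inlay hole in the curved end piece: on the grey angle readout press the large round key (on), then the square key beside it (degrees), then the long bar key (zero), one at a time, each fully down and let up again, leaving the small round key alone and the drilling arm at its parked stop. Then take hold of the black bar knob on top of the arm, turn it clockwise as seen from above, count three clicks, and stop at the third stop without running on to the fourth. The arm has no lock, so finish while still gripping the knob there, and leave the other things on the bench where they are.

Things in the scene. Friction and masses are not known exactly. Their poses are not given: they have to be found in the camera images.
- readout: grey angle readout, a box 120 x 214 x 42 mm fixed on the bench; origin under its centre, z up, x to its far edge, y along its row of keys. A sloping display along the far edge rises to 97 mm and leans away; at key-top height it is 43 mm beyond the key centres. Four black keys in line, 46 mm apart, 28 mm nearer than the centre; from +y to -y: large round, square, small round, long bar
- key_on_top (a point): centre of the top of the large round key (26 mm across), left end of the row seen from the robot; axes as the readout. Key tops stand 9 mm above the deck, 51 mm above the bench. All keys go straight down 5 mm (1.5 N to start, 5 N fully down) and spring back by themselves
- key_on (a joint): large round key: 0 = up, 0.005 m = fully down
- key_deg_top (a point): centre of the top of the square key (22 x 22 mm), second in the row, next to the large round key
- key_deg (a joint): square key: 0 = up, 0.005 m = fully down
- key_hold (a joint): small round key (15 mm across), third in the row, not to be pressed: 0 = up, 0.005 m = fully down
- key_zero_top (a point): centre of the top of the long bar key (18 mm in x, 38 mm in y, along the row), at the right end of the row
- key_zero (a joint): long bar key: 0 = up, 0.005 m = fully down
- knob_grip (a point): point on the knob's vertical axis at the height to grip, 88 mm above the bench. The knob is an upright black plastic bar 64 mm long, 14 mm thick, 38 mm high (62 to 100 mm above the bench) on a round skirt 66 mm across; grip it across its 14 mm thickness. Site axes: z up, x along the bar and out along the steel arm below it
- bush (a point): centre of the top of the drill bush, a steel sleeve 21 mm across standing on the arm 78 mm out from the knob's axis, 66 mm above the bench; axes as knob_grip. The steel arm is 24 mm wide and reaches 94 mm from the axis
- index_arm (a joint): angle of arm and knob, rad, growing clockwise seen from above; parked at 0 at the start. A spring ball clicks into a notch every 22.5 degrees: stops at 0 (parked), 0.393 (first), 0.785 (second), 1.178 (third, arm pointing at the red clamp), 1.571 (fourth). Leaving a notch takes about 0.2 N m, half-way none, then it is drawn into the next; let go, it stays in a notch
- jig: the drilling jig, fixed to the bench: plywood plate, curved mahogany end piece under the arm with its top 42 mm above the bench, red toggle clamp on the far side (up to 80 mm above the bench); origin on the knob's axis at bench height; x from the knob's axis to the clamp, z up
- sander: yellow battery sander, round 122 mm pad, 144 mm over its battery, 130 mm high, bystander; origin under its centre
- tape_measure: green tape measure 75 x 30 x 64 mm standing on edge, bystander; origin under its centre
- spade_bit: steel spade bit 165 mm long lying flat, bystander; origin under its shank, 60 mm from the shank's end; x along it to the blade
- bracket_a: grey steel corner bracket, 50 mm legs, 22 mm wide, bystander lying on the jig's plate; origin under its flat leg
- bracket_b: grey steel corner bracket, 50 mm legs, 22 mm wide, bystander near the readout; origin under its flat leg
- glue_bottle: white glue bottle 54 mm across and 150 mm high, bystander; origin under its centre
Mind the look-alikes: they are no part of the job. Several things look just like the readout: the one meant starts farthest to the robot's left.

How it is judged:
On the way, in this order (a step that is already met when the one before it is completed fails the run):
1. the large round key is pressed, alone, with the arm parked (value of joint key_on above 0.0035 m and value of joint each of key_deg, key_zero below 0.0015 m and value of joint index_arm below 0.15 rad), for 0.05 s.
2. then the square key is pressed, alone, with the arm parked (value of joint key_deg above 0.0035 m and value of joint each of key_on, key_zero below 0.0015 m and value of joint index_arm below 0.15 rad), for 0.05 s.
3. then the long bar key is pressed, alone, with the arm parked (value of joint key_zero above 0.0035 m and value of joint each of key_on, key_deg below 0.0015 m and value of joint index_arm below 0.15 rad), for 0.05 s.
4. then the gripped knob stands at the third stop (value of joint index_arm between 1.06 and 1.3 rad and contact force between the fingers and knob_bar above 4 N), for 0.2 s.
At the end, for the whole second after the job is handed in: the arm stands still at the third stop (1.06 to 1.30 rad from park, that is within about 7 degrees of the notch), the fingers still grip the knob (more than 4 N in all), and all four keys are up (all of step 4 and velocity of joint index_arm between -0.1 and 0.1 rad/s and value of joint each of key_on, key_deg, key_hold, key_zero below 0.0015 m); the arm keeps its last pose, push and grip.
It fails at once if the knob was run past the third stop (value of joint index_arm above 1.4 rad).
It fails at once if the small round key was pressed (value of joint key_hold above 0.0025 m).
It fails at once if two keys were pressed at once (value of joint each of key_on, key_deg above 0.0025 m or value of joint each of key_on, key_zero above 0.0025 m or value of joint each of key_deg, key_zero above 0.0025 m).
It fails at once if a bystander was moved (distance of any of sander, tape_measure, spade_bit, bracket_a, bracket_b, glue_bottle from where it was at the start of the episode above 0.02 m).
It also fails if it takes over 58 s, if anything falls off the work surface, if the arm or the gripper's body presses on something with over 40 N, if the wrist force passes 120 N, or if a joint passes its speed limit or range.

## Working session

There is one attempt and no reset: what is moved stays moved. The work goes in short steps, each a Python script; the robot and the scene stay as the last script left them, time stands still between calls to the robot, and variables do not carry over. Pictures are saved under pics/ and viewed, at most 10 in all, crops included, and the job is handed in when it is done.

```bash
mkdir -p pics; python3 - <<'E'
from plant import *
import cv2,numpy as np
for n in("top","side"):
    im,d=get_image(n);c=get_calibration(n)
    cv2.imwrite(f"pics/{n}.png",im[...,::-1]);np.savez(f"{n}.npz",im=im,d=d,K=c["intrinsics"],T=c["world_from_camera"])
    print(n,c["intrinsics"],c["world_from_camera"])
print(observe())
E
```

```text
top [[536.59299061   0.         316.95626479]
 [  0.         536.59299061 231.86727106]
 [  0.           0.           1.        ]] [[-0.01480959 -0.994577    0.10294302  0.36210118]
 [-0.99977284  0.01630741  0.01372361 -0.00951799]
 [-0.01532792 -0.1027164  -0.99459258  1.21593642]
 [ 0.          0.          0.          1.        ]]
side [[455.47780228   0.         314.12606428]
 [  0.         455.47780228 236.87952639]
 [  0.           0.           1.        ]] [[-0.85672809 -0.33166109  0.39499101  0.06620268]
 [-0.51542653  0.57842429 -0.63226642  0.66103251]
 [-0.01877423 -0.74526925 -0.66649927  0.78946917]
 [ 0.          0.          0.          1.        ]]
{'time_s': 0.1, 'q': array([-1.27910036e+00,  2.21171658e-01,  1.52749368e+00,  2.07922001e-05,
        1.39472875e+00, -1.26093501e-01]), 'joint_velocities': array([-5.64252786e-04, -2.78748980e-03, -3.77930190e-03, -6.84323670e-05,
       -4.32806219e-04, -8.03001109e-04]), 'joint_torque': array([ 4.33094847e-04, -4.98245108e+01, -3.90547299e+01, -2.62967359e-05,
        5.65783703e-03,  2.33412329e-06]), 'eef_pos': array([ 0.25343447, -0.57070616,  0.23029514]), 'tcp_rot': array([-3.13980809e+00, -2.46849294e-04,  4.17785584e-01]), 'ft_force': array([0.64151374, 1.02362854, 0.04933658]), 'torque': array([-0.03473462, -0.0703372 ,  0.03863359]), 'grasp_force': 0.0, 'opening': 0.08542464484409511}
```

View pics/top.png

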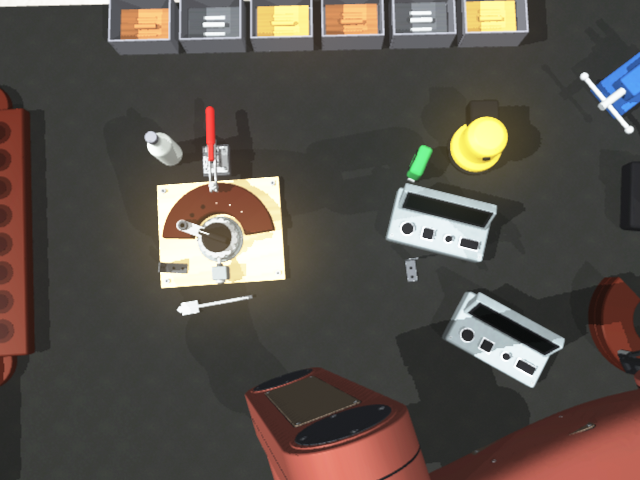

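View pics/side.png

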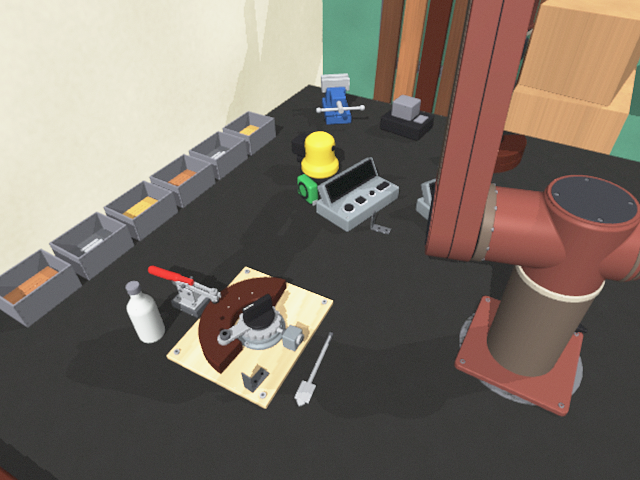

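The top view shows two readout look-alikes, A at pixel (440,222) and B at (505,335). Image left is the robot's left (+y), so A is farthest left and is the one meant. The jig knob is at about (219,238) and the bush at (187,226). The clamp is at (212,160), with the brackets at (410,268) and (172,268). Next I'll take an enlarged crop and measure.

```bash
cat > h.py <<'E'
import numpy as np,cv2
def load(n):
    z=np.load(n+".npz");return z["im"],z["d"],z["K"],z["T"]
def ray(uv,K,T,z):
    d=T[:3,:3]@np.linalg.solve(K,[uv[0],uv[1],1.]);o=T[:3,3]
    return o+d*(z-o[2])/d[2]
def blobs(im,box,thr=60,amin=15,amax=1000):
    u0,v0,u1,v1=box
    m=(im[v0:v1,u0:u1].max(2)<thr).astype(np.uint8)
    n,l,s,c=cv2.connectedComponentsWithStats(m)
    return [(c[i]+[u0,v0],s[i]) for i in range(1,n) if amin<s[i,4]<amax]
E
python3 - <<'E'
from h import *
im,d,K,T=load("top")
for c,s in blobs(im,(385,180,500,265)): print(c,s,ray(c,K,T,.051).round(4))
a=cv2.resize(im[175:285,380:500],None,fx=5,fy=5,interpolation=2)[:600,:400*2]
b=cv2.resize(im[175:285,150:270],None,fx=5,fy=5,interpolation=2)
out=np.hstack([cv2.resize(b,(400,367)),cv2.resize(a,(400,367))])
cv2.imwrite("pics/crop.png",out[...,::-1])
E
```

```text
[447.375     188.5787037] [ 44   3  36  13 216] [ 0.5734 -0.2808  0.051 ]
[491.75427683 230.17884914] [ 92  14  23  71 643] [ 0.4801 -0.3733  0.051 ]
[474.375 243.   ] [85 61  8  6 16] [ 0.4528 -0.3344  0.051 ]
[427.11111111 255.47222222] [34 74 18  4 36] [ 0.4274 -0.2313  0.051 ]
```

View pics/crop.png

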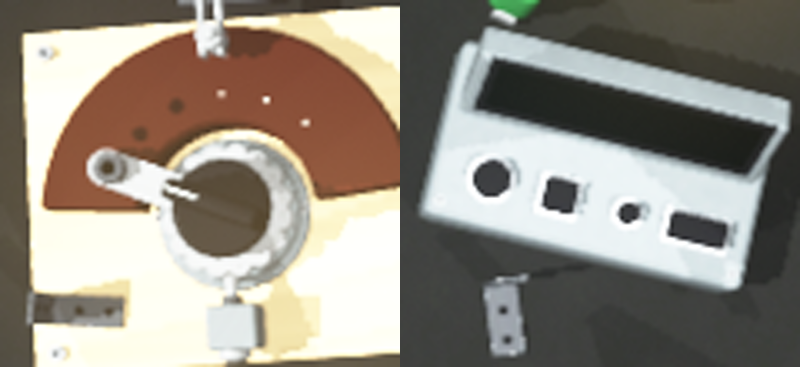

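The crop confirms readout A. Its keys run left to right: large round, square, small round, long bar, at about (407,228), (427,233), (449,239) and (468,243) in the full image. The knob is a black bar on a skirt, and the arm points left to the bush.

```bash
python3 - <<'E'
from h import *
im,d,K,T=load("top")
for thr in(80,110):
  for c,s in blobs(im,(396,215,484,254),thr,8,250): print(thr,c.round(1),s[2:],ray(c,K,T,.051).round(4))
# knob: bush, skirt, wrist
b=ray((150+105*.3,175+165*.3),K,T,.066);k=ray((150+221*.3,175+208*.3),K,T,.062);c=ray((212,187),K,T,.05)
print(b,k,c, np.linalg.norm((b-k)[:2]))
for p in [(0.45,-.25),(.46,.2)]:
  pass
from plant import *
Tw=get_calibration("wrist");o=observe()
from scipy.spatial.transform import Rotation as R
M=np.eye(4);M[:3,:3]=R.from_euler('xyz',o['tcp_rot']).as_matrix();M[:3,3]=o['eef_pos']
print((np.linalg.inv(M)@Tw["world_from_camera"]).round(4),Tw["intrinsics"])
E
```

```text
80 [407.  228.2] [11 11 82] [ 0.4875 -0.1896  0.051 ]
80 [427.5 233.2] [10 10 78] [ 0.4758 -0.2339  0.051 ]
80 [448.  238.4] [ 5  6 23] [ 0.4638 -0.2779  0.051 ]
80 [468.9 243.6] [ 17  10 120] [ 0.4518 -0.3226  0.051 ]
80 [409.5 250. ] [ 40  10 220] [ 0.4398 -0.1936  0.051 ]
110 [407.1 228.1] [11 11 91] [ 0.4877 -0.19    0.051 ]
110 [427.6 233.3] [10 10 83] [ 0.4755 -0.234   0.051 ]
110 [448.3 238.4] [ 6  6 28] [ 0.4638 -0.2785  0.051 ]
110 [469.  243.5] [ 17  10 124] [ 0.4519 -0.3227  0.051 ]
[0.50197568 0.29952992 0.066     ] [0.47306459 0.22461434 0.062     ] [0.58627442 0.23708638 0.05      ] 0.08030065273808791
[[-1.000e-04 -9.467e-01 -3.220e-01  8.210e-02]
 [ 1.000e+00  3.000e-04 -1.200e-03  3.000e-04]
 [ 1.200e-03 -3.220e-01  9.467e-01 -1.428e-01]
 [ 0.000e+00  0.000e+00  0.000e+00  1.000e+00]] [[378.70841366   0.         322.01853369]
 [  0.         378.70841366 239.82884735]
 [  0.           0.           1.        ]]
```

```bash
cat > press.py <<'E'
from plant import *
import numpy as np
P=dict(on=(.4876,-.1898),deg=(.4757,-.2340),zero=(.4519,-.3227))
rpy=[np.pi,0,-.263]
def press(n):
    x,y=P[n]
    move_l([x,y,.070],.15); hold(.2); f0=observe()["ft_force"][2]
    hit=move_l([x,y,.0445],.025,max_force=9); hold(.25); o=observe()
    print(n,hit,o["eef_pos"].round(4),round(o["ft_force"][2]-f0,2),round(o["time_s"],2))
    move_l([x,y,.070],.1)
E
python3 - <<'E'
from press import *
gripper_to(0)
movep([P["on"][0],P["on"][1],.2],rpy)
o=observe();print(o["eef_pos"],o["tcp_rot"],o["time_s"],o["opening"])
press("on")
E
```

```text
[ 0.48761103 -0.19053099  0.20021367] [ 3.14115832e+00 -4.04006407e-04 -2.63332209e-01] 2.5083 -0.00020324837543117872
on True [ 0.4874 -0.1897  0.0461] 5.84 4.88
```

The key went fully down (z 46 mm at 5.8 N, as expected). Now the other two keys, then a look at the knob.

```bash
python3 - <<'E'
from press import *
import cv2
press("deg")
x,y=P["zero"]
press("zero")
move_l([x,y,.2],.25)
gripper_to(.05)
# view: camera sees ~ at tool +x .082-.322*... ; put TCP so that camera looks at the knob
movep([.4731-.0,.2246,.24],[np.pi,0,-.37])
hold(.2)
im,d=get_image("wrist");c=get_calibration("wrist")
np.savez("w.npz",im=im,d=d,K=c["intrinsics"],T=c["world_from_camera"])
cv2.imwrite("pics/w.png",im[...,::-1]);o=observe();print(o["eef_pos"],o["time_s"],o["q"].round(2),o["opening"])
E
```

```text
deg True [ 0.4756 -0.2339  0.0461] 6.94 7.11
zero True [ 0.4518 -0.3226  0.0461] 5.27 9.63
[0.47336652 0.22402798 0.23989439] 13.4667 [ 0.29 -0.03  1.78 -0.    1.39  2.23] 0.050025286162260506
```

View pics/w.png

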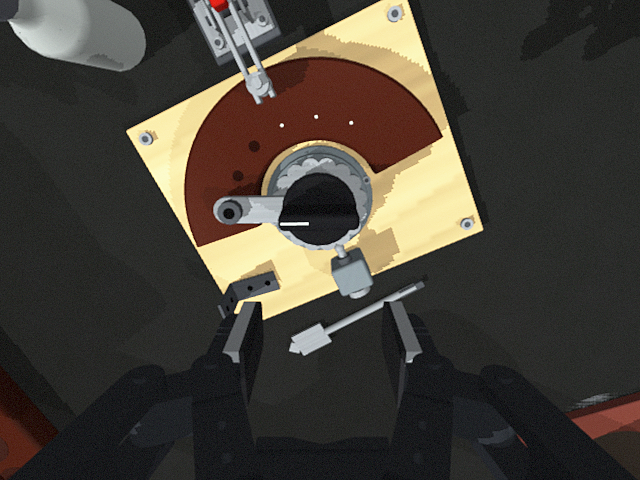

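The wrist view shows the knob bar with its white line at (295,223), the bush at (229,210), bracket_a at (250,290) and the bit at (350,320). I'll locate the bar from the depth image and the bush by casting a ray.

```bash
python3 - <<'E'
from h import *
im,d,K,T=load("w")
v,u=np.mgrid[:480,:640]
pc=np.stack([(u-K[0,2])/K[0,0]*d,(v-K[1,2])/K[1,1]*d,d],-1)@T[:3,:3].T+T[:3,3]
for lo,hi in((.09,.106),(.094,.106),(.08,.106)):
    m=(pc[...,2]>lo)&(pc[...,2]<hi)&(d>0)&(u>260)&(u<380)&(v>160)&(v<260)
    p=pc[m]; 
    r=cv2.minAreaRect((p[:,:2]*1000).astype(np.float32)); e,w=np.linalg.eigh(np.cov(p[:,:2].T)); a=w[:,1]*np.sign(w[1,1])
    print(m.sum(),p.mean(0).round(4),np.median(p[:,2]),r,np.arctan2(a[1],a[0]),u[m].min(),u[m].max(),v[m].min(),v[m].max())
g=cv2.cvtColor(im,cv2.COLOR_RGB2GRAY)
w=(g>200)&(u>275)&(u<315)&(v>217)&(v<230)
W=[ray((a,b),K,T,.1)[:2] for a,b in zip(u[w],v[w])];print("line",len(W),np.mean(W,0),cv2.fitLine(np.float32(W),2,0,.01,.01).ravel())
mb=((g<70)&(u>215)&(u<243)&(v>196)&(v<224));print("bush",u[mb].mean(),v[mb].mean(),ray((u[mb].mean(),v[mb].mean()),K,T,.066))
E
```

```text
1514 [0.4758 0.225  0.0988] 0.09953864949392491 ((474.435791015625, 225.38902282714844), (63.268741607666016, 14.623027801513672), 69.564453125) 1.21483866160039 279 359 210 230
1413 [0.4755 0.2251 0.0993] 0.09961875469005166 ((474.5265808105469, 225.57333374023438), (62.89084243774414, 14.504279136657715), 69.83837127685547) 1.2157821167022551 279 359 211 230
1742 [0.4765 0.2247 0.097 ] 0.09931291959454913 ((474.4439697265625, 225.3860321044922), (63.271942138671875, 14.623659133911133), 69.59259796142578) 1.2155722697187215 279 359 207 230
line 71 [0.48105658 0.24486337] [0.34255454 0.93949795 0.48105657 0.24486336]
bush 229.33846153846153 210.22051282051282 [0.50346256 0.29733496 0.066     ]
```

```bash
python3 - <<'E'
from plant import *
import numpy as np
x,y,a=.4745,.2254,1.215
gripper_to(.06)
movep([x,y,.16],[np.pi,0,a]); hold(.2)
o=observe();print(o["eef_pos"],o["tcp_rot"],o["q"].round(3),o["time_s"])
print("stop",move_l([x,y,.070],.08,max_force=10)); hold(.2)
gripper_to(.0,80); hold(.3)
o=observe();print(o["eef_pos"],o["tcp_rot"],o["opening"],o["grasp_force"],o["ft_force"],o["torque"],o["time_s"])
E
```

```text
[0.4746344  0.22546614 0.16025871] [ 3.14126633e+00 -2.81256267e-04  1.21463284e+00] [0.293 0.046 1.857 0.    1.238 0.649] 15.3417
stop False
[0.47473241 0.22532554 0.07024447] [ 3.14114686e+00 -1.48564532e-05  1.21506728e+00] 0.012914451458676859 78.68637442588806 [-0.02944555 -1.2769325   3.34511391] [-0.28452659  0.06128253  0.22468007] 17.6
```

The grip is centred on the bar, with a 13 mm opening and about 79 N. Now I'll turn in small steps to the first stop and check.

```bash
cat > turn.py <<'E'
from plant import *
import numpy as np
def turn(a0,a1,n=5):
    for t in np.linspace(a0,a1,n+1)[1:]:
        movep([.4745,.2254,.070],[np.pi,0,1.215-t]); hold(.1)
        o=observe();print(round(t,3),o["tcp_rot"].round(3),o["eef_pos"].round(4),o["torque"][2].round(3),o["ft_force"].round(1),round(o["opening"],4),round(o["time_s"],2))
E
python3 -c "
from turn import *
turn(0,.3927)"
```

```text
0.079 [ 3.141 -0.     1.138] [0.4747 0.2254 0.0702] 0.037 [-0.8 -2.   5.3] 0.0126 17.95
0.157 [ 3.142 -0.     1.059] [0.4746 0.2254 0.0702] 0.0 [-0.6 -3.2  5.5] 0.0132 18.3
0.236 [-3.142 -0.     0.981] [0.4745 0.2255 0.0702] -0.065 [-1.6 -1.6  5.6] 0.0129 18.65
0.314 [-3.141 -0.     0.902] [0.4744 0.2255 0.0702] -0.238 [-1.  -0.8  6.2] 0.0128 19.0
0.393 [-3.141 -0.     0.824] [0.4744 0.2256 0.0702] 0.013 [-2.1 -1.8  5.2] 0.0127 19.35
```

```bash
python3 - <<'E'
from turn import *
import cv2
turn(.3927,.7854); turn(.7854,1.178)
hold(.5)
im,d=get_image("top");cv2.imwrite("pics/top2.png",cv2.resize(im[100:300,120:320],(600,600))[...,::-1])
im,d=get_image("wrist");c=get_calibration("wrist");np.savez("w2.npz",im=im,d=d,K=c["intrinsics"],T=c["world_from_camera"]);cv2.imwrite("pics/w2.png",im[...,::-1])
o=observe();print(o["grasp_force"],o["torque"],o["time_s"])
E
```

```text
0.471 [-3.141  0.     0.745] [0.4743 0.2256 0.0702] 0.002 [-1.7 -1.9  5.8] 0.0129 19.7
0.55 [-3.141  0.     0.667] [0.4743 0.2257 0.0702] 0.001 [-1.8 -1.3  5.4] 0.0127 20.05
0.628 [-3.141  0.     0.588] [0.4743 0.2258 0.0702] -0.163 [-2.6 -0.1  6.7] 0.013 20.4
0.707 [-3.141  0.     0.509] [0.4742 0.2258 0.0702] -0.268 [-2.7 -0.5  6.2] 0.0127 20.75
0.785 [-3.141  0.     0.431] [0.4741 0.2259 0.0702] 0.045 [-2.1  0.4  6.8] 0.0128 21.1
0.864 [-3.141  0.     0.353] [0.4741 0.226  0.0702] 0.018 [-2.9  0.8  6. ] 0.0129 21.45
0.942 [-3.14   0.     0.274] [0.4741 0.226  0.0702] -0.05 [-1.9  0.7  6.5] 0.0127 21.8
1.021 [-3.14   0.     0.195] [0.4741 0.2261 0.0702] -0.152 [-2.2  1.3  6.7] 0.013 22.15
1.099 [-3.14e+00  1.00e-03  1.16e-01] [0.4741 0.2262 0.0702] -0.222 [-3.2  2.3  6.3] 0.013 22.5
1.178 [-3.14e+00  1.00e-03  3.90e-02] [0.4741 0.2263 0.0702] 0.007 [-3.1  1.   5.8] 0.013 22.85
79.21177625656128 [0.22159395 0.42234792 0.06282162] 23.45
```

View pics/w2.png

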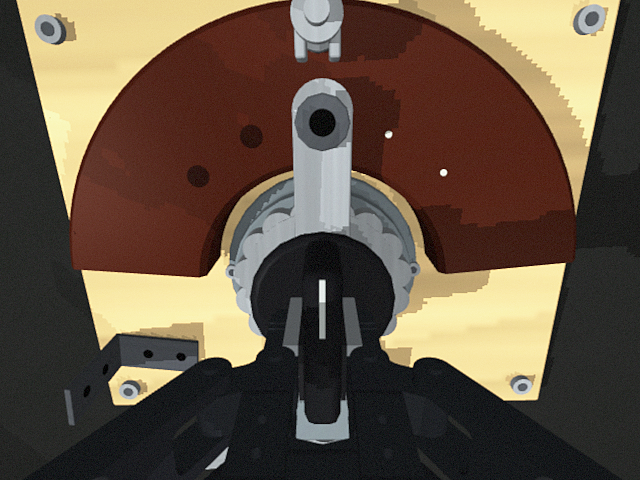

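View pics/top2.png

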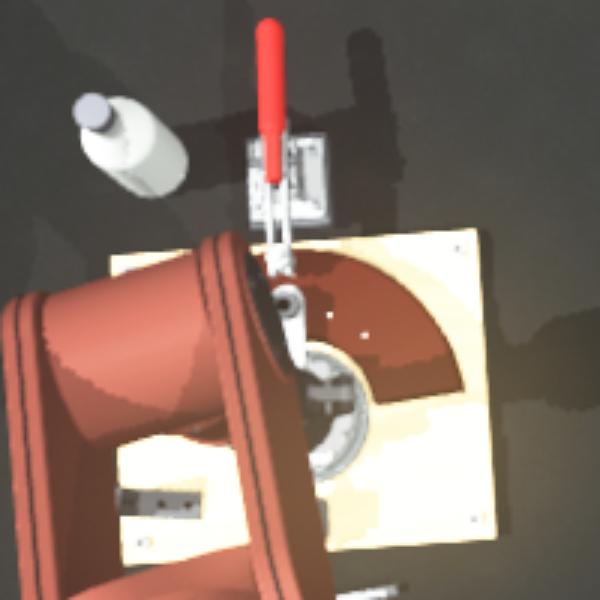

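The wrist view shows the arm with its bush (322,122) pointing straight at the clamp foot (317,45), with the bar held between the pads. The top view agrees: the arm is under the clamp line, and the bottle and bracket_a haven't moved. I'm handing it in.

```bash
python3 -c "
from plant import *
print(job_done())"
```

```text
the job is handed in; nothing more can be done
None
```

I pressed the on, degrees and zero keys one at a time, turned the knob clockwise to the third stop, and handed the job in still gripping it there with about 79 N, 23.5 s into the 58 s allowed; the verdict wasn't shown.

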